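Pack the wide scraper in its box and snap the lid on

ROBOT

A 6-joint arm with a two-finger parallel gripper is mounted at the origin on the work surface. World frame = base frame: x ahead of the robot, y to its left, z up, the work surface at z = 0. Lengths are in m, angles in degrees, forces in N, time in s.
With the tool pointing down it reaches from about 0.4 to 0.825 m from the base axis. Payload 7 kg.
Tool frame: the origin (TCP) lies at the very end of the fingers, on their centre line; the grasp point (between the pads) lies 19 mm behind it (ctrl.grip_depth is the z of the grasp point in the tool frame, in m); z points along the fingers, y is the direction in which the jaws open and shut (so a half turn about z gives the same grasp; the last joint's range is limited). The gripper opens to 88 mm and grips with 3 to 60 N. Pads are 19 mm wide; open, the fingers measure 130 mm over their backs; the gripper's body (78 mm by 193 mm) begins 47 mm behind the grasp point.
Start: joints at [92.195, 20.546, 0.682, 0, -70.136, -16.507], TCP at [0.167, 0.654, 0.227] pointing down, gripper open.
Joint ranges: [-176.03, 176.03], [-82.01, 121.73], [-58.28, 71.71], [-173.87, 95.51], [-174.79, -0.11], [-173.66, 173.66]. Speed limits (degrees/s): [136.94, 136.94, 172.46, 180, 180, 180].

INTERFACE

Orientations are given as [roll, pitch, yaw] about the fixed x, y, z axes, in that order (R = Rz(yaw) Ry(pitch) Rx(roll)).
In Python, from plant import telemetry, snapshot, job, models, ctrl gives the robot as it stands.
- The arm moves only by the tool jog_arm, never from a script. Its argument "targets" is text: rows parted by semicolons, each of 7 numbers parted by spaces: the shift along the tool's x, y, z in m, then the turn, a rotation vector about the tool's x, y, z in degrees, then the gripper command: -1 is shut, 1 is fully open, values between are in proportion. A call has exactly 8 rows; each row is the pose to reach, as a shift and turn from the pose measured when the call began, along the tool's axes at that moment; what a row does not reach only later rows make up. A row lasts 1/8 s, in which the tool goes at most 62.5 mm and 10.7 degrees, less where a joint would pass 70% of its speed; a pose out of reach is approached as far as the arm can. A call with a gripper value outside its range is refused whole. The fingers move at their own pace and stop on an object; the grip force is fixed at half the most. Time passes only in rows, so rows that repeat a pose let the fingers close, or fill a call up. It gives the time, the measured TCP pose, the force and the opening at its end, in the units of the state.
- telemetry.get_obs(): the state, without advancing time (a new reading comes with each control period).
- snapshot(name): name is "scene" or "side" or "wrist"; returns a dict with "img" (400x640x3 uint8, red, green, blue), "range_z" (400x640 float32, m along the optical axis (not along the pixel's ray), 0 where there is no reading), "intrinsics" (3x3 intrinsics, pixels), "k1" (the pictures are not rectified: a ray, as slopes to the right and down, at radius r is drawn at 1 + k1 r^2 times it, then the intrinsics apply), "R" (3x3) and "t" (3): a world point X has camera coordinates R X + t. Camera axes: x right, y down, z forward; pixel columns grow to the right and rows downward; lengths in m; the calibration is good to about 2 mm. A picture is of the moment at which its call begins.
- job.close_job(): hands the job in, once; it reports no verdict.
Trained networks look in a picture, given as the dict that the camera call returned (one of the last four; its "shot" number tells which), for a name from the list of things; names that differ only in an ending like _2 or _b are one class to them, and where a whole thing is asked for, a point or a joint stands for the part that bears it (a point fixed in the world has none). Each returns a list of dicts, best first, with "conf" (0 to 1); they miss things now and then, are a little off and sometimes report something else, mostly with a low value. They report only what shows in the picture. A call takes as long as a camera call. They do not tell look-alikes from the thing itself.
- models.cut_out(name, picture): "region" (400x640 bool, what is visible of it) and "uv" ([column, row] in pixels, amid what is visible of it).
- models.spot_point(name, picture): "uv" ([column, row] in pixels: a listed point, or the origin of a listed thing).
The state is a dict: "clock": time; "joint_pos": joint angles; "qvel": joint speeds; "tau": joint torques, N m; "tool_pos": TCP position; "orientation": TCP orientation; "force": force on the tool from outside, world axes, zero at the start; "moment": the same for the moment, N m; "opening": finger opening in m.
Only numpy, scipy, OpenCV 4.12 (cv2) and the standard library are available. Lean on these libraries where they do the work, as an engineer would, in place of code of your own. Each camera call takes 0.05 s, during which the arm holds its last target.

TASK

Pack away the wider of the two wooden-handled scrapers: lift it out of the bench rack and slide it blade first down into the slot of the black storage box until its handle rests on the box. Then put the clip-on lid over it and press until both ends of the lid click home; keep pressing after the click and finish like that, with the gripper still pushing the lid firmly down. Leave the narrow scraper in the rack and the other things on the bench where they are.

Things in the scene. Friction and masses are not known exactly. Their poses are not given: they have to be found in the camera images.
- wide_scraper: scraper to pack (sizes in mm): steel blade 84 wide (y) x 3 thick (x) x 58 high, dark wooden handle on its upper edge 92 long (y) x 22 thick (x) x 28 high; 0.15 kg. Origin: middle of the blade's lower edge, z up; the handle spans z 58 to 86. Starts blade down in either rack slot, handle resting on the rack; may be turned half round
- wide_scraper_grip (a point): point on the middle of the wide scraper's handle, 19 above the handle's underside and 9 below its top; the handle is 22 thick along the scraper's x here
- narrow_scraper: a second scraper, the same but with a blade 46 wide and a handle 54 long; hangs in the rack's other slot and stays there
- rack: fixed plywood block 130 x 130 x 62 high with two slots along its y, each 11 wide and 105 long, 31 either side of the middle (x = -31 and +31), open from the top; origin at the centre of its underside. The handles lie on its top, 62 above the bench.
- box: fixed black storage box, lid off. Body 60 (x) x 132 (y) x 50 high; on it a neck 51 x 116 rising to 70 above the bench, top 6 bevelled by 4 all round. Origin: centre of the underside. With the scraper fully home its handle's underside lies on the neck's top and the blade's lower edge is 12 above the bench
- box_slot (a point): centre of the slot's mouth in the neck's top, 70 above the bench; axes as the box's. The slot runs along y: 94 long (y), 7 wide (x), 60 deep, chamfered by 3 at the mouth
- lid: black deep clip-on lid, open below: 60 (x) x 132 (y) x 55 high, walls 3, about 0.09 kg, on top a dark grey grip rib 20 thick (x) x 64 long (y) x 22 high. Origin: centre of its lower edge. Starts standing on the bench, open side down. Fits over the box's neck either way round with 1.2 to 1.5 play a side; home when its lower edge stands on the box's shoulder, 50 above the bench
- lid_rib (a point): centre of the top of the lid's grip rib, 77 above the lid's lower edge
- catch_left (a joint): spring catch on the box's +y end, in m: 0 standing out, grows to about 0.003 as the lid's end bead pushes it in, back to 0 after the click. The lid first rests on both catches about 10 mm above home; the push then rises to about 10 to 16 N and drops sharply at the click, and the lid lands on the shoulder
- catch_right (a joint): the same on the box's -y end
- jar: empty open glass jar, 76 across, 98 high, upright; bystander, origin at its base
- dumbbell: steel hex dumbbell 210 long (y), 70 high, 2.5 kg; bystander, origin on the bench under its middle
- foot_roller: wooden foot roller, frame 120 x 210 x 46 high; bystander, origin on the bench under its middle
- finger_trainer: flat red silicone finger trainer, about 80 across, 10 high; bystander, origin on the bench under its middle
- glue_bottle: white glue bottle, 56 across, 150 high, upright; bystander, origin at its base
- try_square: small try square lying flat, 118 x 75, 14 high; bystander, origin under its wooden stock
Things that resemble listed ones, but are neither listed nor needed, are in the scene too. Leave any orange or pink look-alike of the lid alone. What is shaped like the rack but blue is not meant.

How it is judged:
By the outcome, as a careful person would: the job done as asked, in the order asked, and still so for the second after the job is handed in, while the arm keeps its last pose, push and grip.
It also fails if it takes over 64 s, if anything falls off the work surface, if the arm or the gripper's body presses on something with over 40 N, if the wrist force passes 120 N, or if a joint passes its speed limit or range.

## Working session

There is one attempt and no reset: what is moved stays moved. The work goes in short steps, Python scripts to look and compute and a tool call to move; the robot and the scene stay as the last step left them, time stands still between calls to the robot, and variables do not carry over. Pictures are saved under pics/ and viewed, and the job is handed in when it is done.

Besides the shell and the picture viewer there is one more tool, called after "Request:" as name(argument=value, ...) on one line, values as JSON. jog_arm: Moves the arm, as the interface text tells. Its arguments: {"type":"object","properties":{"targets":{"type":"string"}},"required":["targets"]}

```bash
ls; mkdir -p pics
cat > h.py <<'E'
import numpy as np, cv2
from plant import telemetry, snapshot, job, models, ctrl
def save(p,name): cv2.imwrite('pics/'+name, p['img'][:,:,::-1])
def ray(p,uv):
    K=p['intrinsics']; d=np.array([p['k1'],0,0,0,0],float)
    q=cv2.undistortPoints(np.array(uv,float).reshape(-1,1,2),K,d).reshape(-1,2)
    return q
def pts(p,mask=None):
    Z=p['range_z']; v,u=np.nonzero((Z>0)&(mask if mask is not None else True))
    q=ray(p,np.c_[u,v]); z=Z[v,u]
    c=np.c_[q*z[:,None],z]
    return (c-p['t'])@p['R'], np.c_[u,v]
def pt(p,uv):
    u,v=[int(round(a)) for a in uv]; z=np.median(p['range_z'][v-1:v+2,u-1:u+2]); q=ray(p,[uv])[0]
    return p['R'].T@(np.r_[q*z,z]-p['t'])
def onplane(p,uv,z):
    q=ray(p,uv); d=np.c_[q,np.ones(len(q))]@p['R']; c=-p['R'].T@p['t']
    return c+d*((z-c[2])/d[:,2])[:,None]
def proj(p,X):
    X=np.atleast_2d(X); r,_=cv2.Rodrigues(p['R'])
    return cv2.projectPoints(X.astype(float),r,np.array(p['t'],float),p['intrinsics'],np.array([p['k1'],0,0,0,0],float))[0].reshape(-1,2)
E
python3 - <<'E'
from h import *
print(telemetry.get_obs())
for n in ["scene","side","wrist"]:
    p=snapshot(n); save(p,n+'0.png'); print(n,p['k1'],p['R'].round(3).tolist(),p['t'])
    np.save(n+'0.npy',p,allow_pickle=True)
    for o in ['wide_scraper','narrow_scraper','rack','box','lid']:
        print(o,[(np.round(d['conf'],2),np.round(d['uv']), d['region'].sum()) for d in models.cut_out(o,p)])
E
```

```text
pics
{'clock': 0.0, 'joint_pos': array([ 9.21940890e+01,  2.05910607e+01,  6.33361148e-01, -2.08815211e-02,
       -7.01347537e+01, -1.65069334e+01]), 'qvel': array([ 0.00549754,  0.0089399 ,  0.02591844,  0.08437484, -0.07960683,
       -0.02200864]), 'tau': array([-3.68823848e-04, -5.82715237e+01,  2.93048286e+01,  6.99703574e+00,
        6.96582603e-03, -1.65651168e-04]), 'tool_pos': array([0.16677098, 0.65356858, 0.22562138]), 'orientation': array([ 1.79905779e+02, -7.45065726e-03, -1.43199498e+01]), 'force': array([ 0.06976812, -0.13937355, -0.38843436]), 'moment': array([ 0.01253164, -0.01923678, -0.01474295]), 'opening': 0.08773172032462476}
scene -0.020170140485660213 [[0.791, 0.612, 0.005], [0.47, -0.603, -0.644], [-0.391, 0.512, -0.765]] [-0.45663636 -0.18684995  1.34874744]
wide_scraper [(np.float64(0.54), array([300., 208.]), np.int64(318)), (np.float64(0.34), array([225., 234.]), np.int64(484))]
narrow_scraper [(np.float64(0.54), array([324., 217.]), np.int64(231))]
rack [(np.float64(0.79), array([146., 268.]), np.int64(3413)), (np.float64(0.77), array([310., 230.]), np.
[... 381 characters left out ...]
]), np.int64(160)), (np.float64(0.49), array([305., 123.]), np.int64(436))]
narrow_scraper []
rack [(np.float64(0.74), array([319., 192.]), np.int64(1299)), (np.float64(0.7), array([404., 135.]), np.int64(1190)), (np.float64(0.61), array([305., 120.]), np.int64(408))]
box [(np.float64(0.64), array([349., 145.]), np.int64(556))]
lid [(np.float64(0.93), array([312., 255.]), np.int64(1055)), (np.float64(0.92), array([355., 265.]), np.int64(1077)), (np.float64(0.56), array([307., 311.]), np.int64(1340))]
wrist -0.029604426635752103 [[-0.248, -0.969, 0.0], [-0.932, 0.239, 0.274], [-0.265, 0.068, -0.962]] [ 0.67477098 -0.03454711  0.38926996]
wide_scraper []
narrow_scraper []
rack []
box []
lid []
```

View pics/scene0.png

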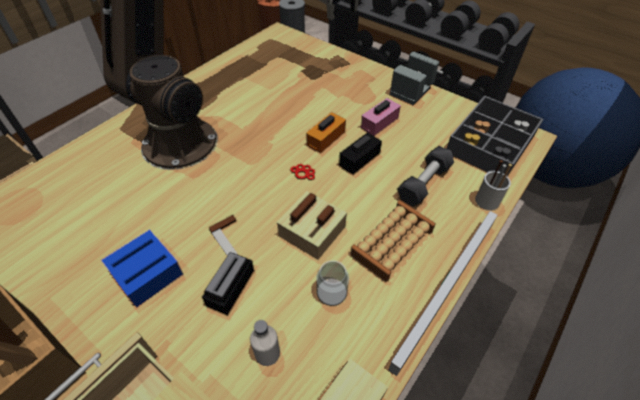

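View pics/side0.png

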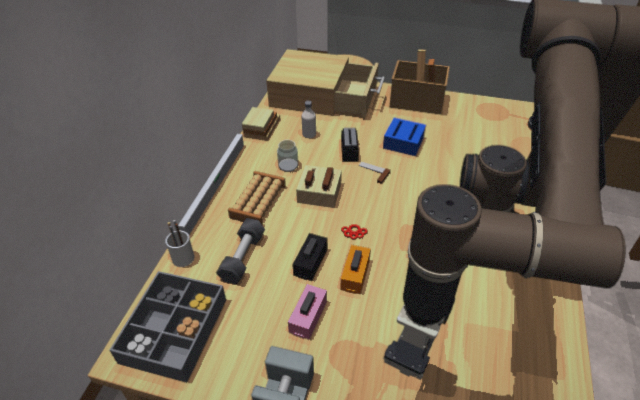

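View pics/wrist0.png

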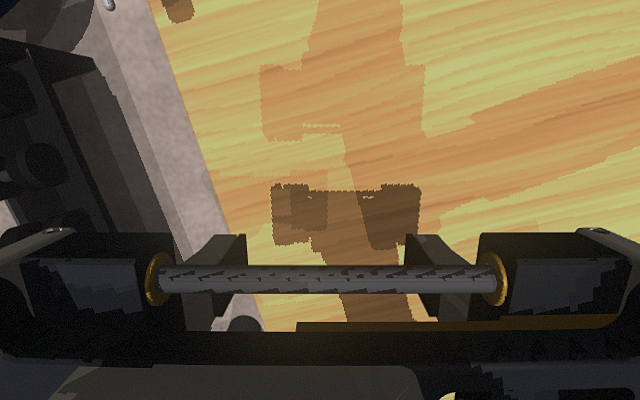

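Scene picture: the plywood rack is at (313,225). Its left handle (303,208) looks longer than its right handle (324,217). The blue rack (142,267) is not meant. The black box is at (229,281). Of the lids, black is at (360,152), and orange (325,132) and pink (380,116) are decoys. The try square is at (222,235). Next I'll enlarge and measure.

Run:
```python
from h import *
p=np.load('scene0.npy',allow_pickle=True).item(); s=np.load('side0.npy',allow_pickle=True).item()
a=cv2.resize(p['img'][180:320,190:390],None,fx=4,fy=4,interpolation=cv2.INTER_CUBIC)[:, :800]
b=cv2.resize(s['img'][110:290,280:400],None,fx=3.3,fy=3.3,interpolation=cv2.INTER_CUBIC)
cv2.imwrite('pics/c1.png',a[:,:,::-1]);cv2.imwrite('pics/c2.png',b[:,:,::-1])
for nm,q in (('scene',p),('side',s)):
    P,uv=pts(q)
    for lab,c in (('rack',(310,225) if nm=='scene' else (319,190)),('box',(229,275) if nm=='scene' else (349,135)),('lid',(360,152) if nm=='scene' else (312,255))):
        c0=pt(q,c); m=(np.linalg.norm(P[:,:2]-c0[:2],axis=1)<.11)&(P[:,2]>.015)
        Q=P[m]; print(nm,lab,c0.round(3),Q.shape)
        zs,e=np.histogram(Q[:,2],bins=np.arange(.015,.11,.005)); print(dict(zip(e.round(3).tolist(),zs.tolist())))
```

```text
scene rack [ 0.574 -0.037  0.061] (2672, 3)
{0.015: 65, 0.02: 78, 0.025: 64, 0.03: 91, 0.035: 72, 0.04: 91, 0.045: 95, 0.05: 92, 0.055: 660, 0.06: 798, 0.065: 41, 0.07: 53, 0.075: 54, 0.08: 78, 0.085: 311, 0.09: 29, 0.095: 0, 0.1: 0}
scene box [ 0.519 -0.267  0.069] (1694, 3)
{0.015: 68, 0.02: 52, 0.025: 59, 0.03: 55, 0.035: 69, 0.04: 70, 0.045: 161, 0.05: 148, 0.055: 92, 0.06: 164, 0.065: 618, 0.07: 138, 0.075: 0, 0.08: 0, 0.085: 0, 0.09: 0, 0.095: 0, 0.1: 0}
scene lid [0.519 0.272 0.053] (949, 3)
{0.015: 44, 0.02: 48, 0.025: 46, 0.03: 52, 0.035: 43, 0.04: 54, 0.045: 66, 0.05: 387, 0.055: 57, 0.06: 26, 0.065: 16, 0.07: 65, 0.075: 45, 0.08: 0, 0.085: 0, 0.09: 0, 0.095: 0, 0.1: 0}
side rack [0.543 0.043 0.065] (1274, 3)
{0.015: 38, 0.02: 43, 0.025: 41, 0.03: 45, 0.035: 54, 0.04: 51, 0.045: 42, 0.05: 49, 0.055: 135, 0.06: 372, 0.065: 145, 0.07: 20, 0.075: 32, 0.08: 17, 0.085: 93, 0.09: 88, 0.095: 9, 0.1: 0}
side box [ 0.517 -0.304  0.046] (502, 3)
{0.015: 22, 0.02: 17, 0.025: 22, 0.03: 24, 0.035: 22, 0.04: 24, 0.045: 45, 0.05: 47, 0.055: 27, 0.06: 27, 0.065: 114, 0.07: 93, 0.075: 17, 0.08: 1, 0.085: 0, 0.09: 0, 0.095: 0, 0.1: 0}
side lid [0.492 0.312 0.055] (1046, 3)
{0.015: 39, 0.02: 37, 0.025: 44, 0.03: 36, 0.035: 32, 0.04: 41, 0.045: 41, 0.05: 237, 0.055: 359, 0.06: 40, 0.065: 15, 0.07: 36, 0.075: 69, 0.08: 20, 0.085: 0, 0.09: 0, 0.095: 0, 0.1: 0}
```

View pics/c1.png

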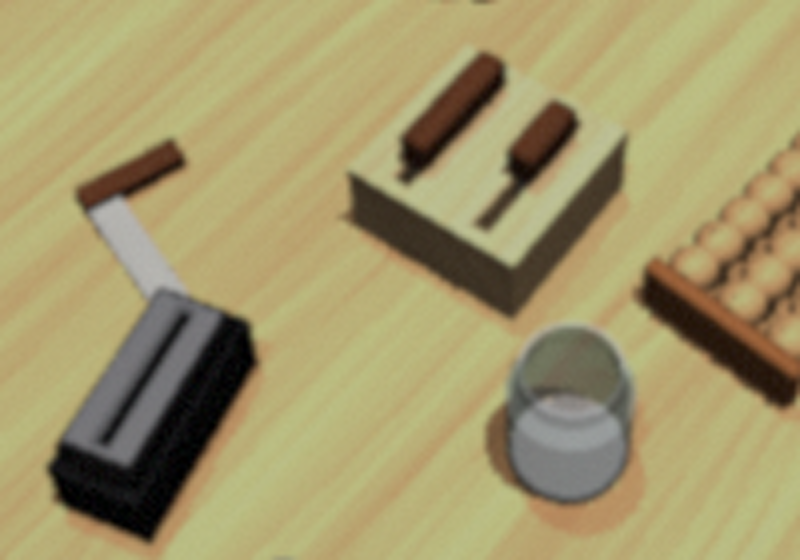

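View pics/c2.png

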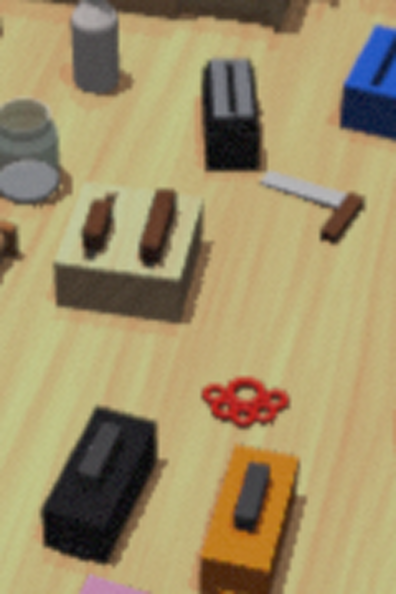

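The enlarged crops confirm it. In the plywood rack the left handle (scene ~(303,208), about 90 mm long) is the wide scraper, and the short one (324,217) is the narrow. The black lid with the grey rib is at scene (360,152), side (312,255). Next I'll fit poses.

```bash
cat >> h.py <<'E'
def rect(Q):
    (c,wh,a)=cv2.minAreaRect((Q[:,:2]*1000).astype(np.float32)); w,h=wh
    if w>h: a-=90   # a = yaw such that long side is along y
    a=(a+90)%180-90
    return np.round(c,1),np.round((min(wh),max(wh)),1),round(a,1),len(Q)
def fitrect(P,c,a,w,h):
    """robust fit of rect of known size by maximising inliers minus outliers; P Nx2 m"""
    from scipy.optimize import minimize
    def f(x):
        R=np.array([[np.cos(x[2]),-np.sin(x[2])],[np.sin(x[2]),np.cos(x[2])]])
        q=np.abs((P-x[:2])@R)-np.array([w/2,h/2]); return np.minimum(np.maximum(q.max(1),0)*1000,4).sum()
    b=min((minimize(f,[c[0]+dx,c[1]+dy,a],method='Nelder-Mead',options=dict(initial_simplex=[[c[0]+dx,c[1]+dy,a],[c[0]+dx+.004,c[1]+dy,a],[c[0]+dx,c[1]+dy+.004,a],[c[0]+dx,c[1]+dy,a+.05]])) for dx in(-.002,.002) for dy in (-.002,.002)),key=lambda r:r.fun)
    return b.x[:2].round(4),np.degrees(b.x[2]).round(2),b.fun/len(P)
E
python3 - <<'E'
from h import *
from scipy import ndimage
for nm in('scene','side'):
    p=np.load(nm+'0.npy',allow_pickle=True).item(); P,uv=pts(p)
    # bench check
    b=P[(P[:,0]>.35)&(P[:,0]<.75)&(abs(P[:,1])<.4)&(abs(P[:,2])<.01)]
    print(nm,'bench z',np.median(b[:,2]).round(4))
    def sel(c,r,z0,z1): return P[(np.linalg.norm(P[:,:2]-c,axis=1)<r)&(P[:,2]>z0)&(P[:,2]<z1)]
    print(' wide?',rect(sel([.54,.02],.06,.08,.094)) )
    Q=sel([.565,.0],.11,.078,.096)
    # cluster by mask
    mm=np.zeros((400,640),np.uint8); u=uv[(np.linalg.norm(P[:,:2]-[.565,0],axis=1)<.12)&(P[:,2]>.078)&(P[:,2]<.096)]
    mm[u[:,1],u[:,0]]=1; l,n=ndimage.label(mm)
    for i in range(1,n+1):
        k=l[uv[:,1],uv[:,0]]==i
        if k.sum()>20: print(' handle',rect(P[k]),P[k].mean(0).round(4),np.median(P[k][:,2]))
    print(' rack top',rect(sel([.565,0],.12,.055,.068)))
    print(' box top',rect(sel([.52,-.27],.11,.065,.078)),' body',rect(sel([.52,-.27],.11,.044,.078)))
    print(' lid rib',rect(sel([.51,.285],.1,.068,.085)),' top',rect(sel([.51,.285],.1,.048,.062)))
E
```

```text
scene bench z -0.0012
 wide? (array([560.6,  -1. ]), array([72.7, 81.5]), -86.2, 284)
 handle (array([531.6, -12.6]), array([22.6, 92.2]), 3.4, 265) [ 0.5328 -0.0156  0.0868] 0.08723464407412845
 handle (array([591.7,   1.2]), array([22.1, 52.8]), 2.0, 168) [ 5.929e-01 -4.000e-04  8.630e-02] 0.0869892341429753
 rack top (array([560.8, -15.1]), array([132.5, 134.1]), 2.3, 1490)
 box top (array([ 511.1, -270.1]), array([ 49.3, 112.8]), 15.0, 756)  body (array([ 510.5, -269. ]), array([ 61.2, 131.3]), 15.5, 1337)
 lid rib (array([506.5, 291. ]), array([21.2, 64.6]), -4.7, 116)  top (array([506.4, 292.4]), array([ 63.6, 134.4]), -6.0, 488)
side bench z 0.001
 wide? (array([5.534e+02, 1.000e-01]), array([79.3, 81.5]), 87.9, 169)
 handle (array([526.9,  -5.2]), array([22.8, 92.4]), 2.7, 137) [ 0.5253 -0.0014  0.0889] 0.089379124793491
 handle (array([587.3,   5.2]), array([22. , 57.1]), 3.5, 80) [0.5863 0.0091 0.0887] 0.0898519439377759
 rack top (array([557.4, -10.8]), array([131.3, 142.9]), 2.5, 755)
 box top (array([ 506.8, -263.8]), array([ 50.7, 121.7]), 15.0, 223)  body (array([ 506.2, -264.1]), array([ 60.5, 136.8]), 15.0, 376)
 lid rib (array([503. , 297.5]), array([20.9, 68.7]), -8.1, 133)  top (array([503.2, 295.7]), array([ 63. , 141.7]), -5.7, 583)
```

```bash
cat >> h.py <<'E'
from scipy.spatial.transform import Rotation as Ro
def pose():
    o=telemetry.get_obs(); return o['tool_pos'],Ro.from_euler('xyz',o['orientation'],degrees=True),o
def goto(pos,yaw,roll=180,pitch=0):
    """shift and turn to reach world TCP pose"""
    p,R,o=pose(); T=Ro.from_euler('xyz',[roll,pitch,yaw],degrees=True)
    print('t',round(o['clock'],2),'shift',R.inv().apply(np.array(pos)-p).round(4),'turn',(R.inv()*T).as_rotvec(degrees=True).round(2),'| at',p.round(4),o['orientation'].round(2),'F',o['force'].round(1),'M',o['moment'].round(2),'open',round(o['opening'],4))
E
python3 - <<'E'
from h import *
p=np.load('wrist0.npy',allow_pickle=True).item(); c=-p['R'].T@p['t']; P,R,o=pose()
print('cam',c,'in tool',R.inv().apply(c-P),'fwd in tool',R.inv().apply(p['R'][2]),'right',R.inv().apply(p['R'][0]),p['intrinsics'].tolist())
goto([.529,-.009,.2],-87)
E
```

```text
cam [0.23855207 0.63563205 0.38354309] in tool [ 7.40069869e-02  1.04930862e-04 -1.56945941e-01] fwd in tool [-2.73892865e-01  2.48425591e-04  9.61760176e-01] right [-9.40888420e-04  9.99999419e-01 -5.26251850e-04] [[309.69044573366864, 0.0, 325.4387518162582], [0.0, 309.69044573366864, 199.8927035700803], [0.0, 0.0, 1.0]]
t 0.9 shift [0.5148 0.553  0.0265] turn [-0.    0.   72.69] | at [0.1669 0.654  0.2266] [-180.      0.    -14.31] F [-0.7 -0.2 -1.2] M [ 0.05  0.05 -0.04] open 0.0874
```

Request:
jog_arm(targets="0.515 0.553 0.01 0 0 72.7 1;0.515 0.553 0.01 0 0 72.7 1;0.515 0.553 0.01 0 0 72.7 1;0.515 0.553 0.01 0 0 72.7 1;0.515 0.553 0.01 0 0 72.7 1;0.515 0.553 0.01 0 0 72.7 1;0.515 0.553 0.01 0 0 72.7 1;0.515 0.553 0.01 0 0 72.7 1")

```text
clock: 1.9
tool_pos: [0.4072, 0.2136, 0.2205]
orientation: [-179.9, 0.1, -87.1]
force: [0.6, 0.6, -1.0]
opening: 0.0877
```

Run:
```python
from h import *
goto([.529,-.009,.2],-87)
```

```text
t 1.9 shift [ 0.2285 -0.1103  0.0204] turn [-0.06  0.06 -0.09] | at [0.4072 0.2136 0.2205] [-1.7994e+02  6.0000e-02 -8.7090e+01] F [ 0.6  0.6 -1. ] M [ 0.22 -0.27  0.02] open 0.0877
```

Request:
jog_arm(targets="0.057 -0.028 0.005 0 0 0 1;0.115 -0.055 0.01 0 0 0 1;0.17 -0.082 0.015 0 0 0 1;0.228 -0.11 0.02 0 0 0 1;0.228 -0.11 0.02 0 0 0 1;0.228 -0.11 0.02 0 0 0 1;0.228 -0.11 0.02 0 0 0 1;0.228 -0.11 0.02 0 0 0 1")

```text
clock: 2.9
tool_pos: [0.5285, -0.0073, 0.2008]
orientation: [-179.9, 0.1, -87.0]
force: [0.2, 0.0, -0.2]
opening: 0.0882
```

```bash
cat > w.py <<'E'
from h import *
import sys
from scipy import ndimage
name,cx,cy,z0,z1=sys.argv[1],*map(float,sys.argv[2:6])
r=float(sys.argv[6]) if len(sys.argv)>6 else .12
p=snapshot('wrist'); save(p,name+'.png'); np.save(name+'.npy',p,allow_pickle=True)
P,uv=pts(p); k=(np.linalg.norm(P[:,:2]-[cx,cy],axis=1)<r)&(P[:,2]>z0)&(P[:,2]<z1)
mm=np.zeros((400,640),np.uint8); mm[uv[k][:,1],uv[k][:,0]]=1; l,n=ndimage.label(mm)
for i in range(1,n+1):
    s=l[uv[:,1],uv[:,0]]==i
    if s.sum()>150: print(rect(P[s]),'z',np.median(P[s][:,2]).round(4),'uv',uv[s].mean(0).round())
b=P[abs(P[:,2])<.006]; print('bench',np.median(b[:,2]) if len(b) else None)
goto([cx,cy,.2],-87)
E
python3 w.py w1 .56 0 .078 .096
```

```text
(array([528.5, -10.6]), array([21.9, 90.5]), 2.4, 2332) z 0.0883 uv [326. 190.]
(array([588.9,   4.5]), array([22.3, 54.5]), 2.3, 1374) z 0.088 uv [260. 203.]
bench -0.0011387296332874585
t 2.95 shift [-0.0057 -0.0318  0.0009] turn [-0.1   0.07  0.02] | at [ 0.5285 -0.0074  0.2008] [-1.799e+02  7.000e-02 -8.698e+01] F [ 0.6 -0.   0.5] M [ 0.1  -0.08 -0.  ] open 0.0876
```

View pics/w1.png

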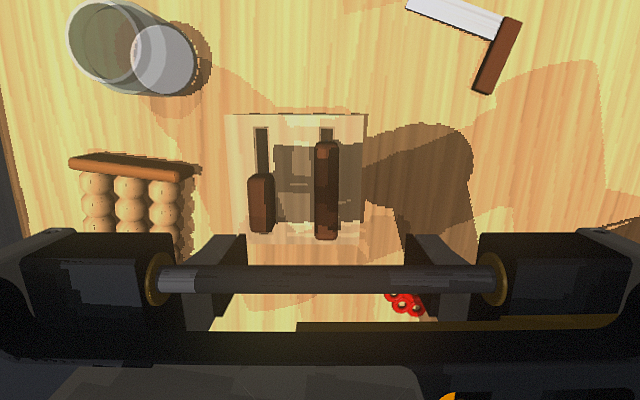

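Wrist view: wide handle at (326,190), narrow at (260,203). I open only to ~40 mm so the outer finger clears the narrow handle.

Request:
jog_arm(targets="0.0032 0 0.02 0 0 0.6 -0.09;0.0032 0 0.04 0 0 0.6 -0.09;0.0032 0 0.05 0 0 0.6 -0.09;0.0032 0 0.06 0 0 0.6 -0.09;0.0032 0 0.07 0 0 0.6 -0.09;0.0032 0 0.08 0 0 0.6 -0.09;0.0032 0 0.08 0 0 0.6 -0.09;0.0032 0 0.08 0 0 0.6 -0.09")

```text
clock: 3.95
tool_pos: [0.529, -0.0105, 0.121]
orientation: [-179.9, 0.1, -87.6]
force: [0.7, -0.0, 0.9]
opening: 0.0401
```

```bash
python3 w.py w2 .56 0 .078 .096; python3 -c "
from h import *
goto([.5285,-.0106,.065],-87.6)"
```

```text
(array([529. , -19.7]), array([22.1, 72.6]), 2.9, 3494) z 0.0883 uv [326. 211.]
(array([589.8,  -8.2]), array([22.6, 28.6]), 2.2, 1034) z 0.0875 uv [237. 220.]
bench -0.0011320961683480427
t 4.0 shift [-0.0092 -0.0315 -0.0788] turn [-0.13  0.07 -0.57] | at [ 0.5291 -0.0104  0.1211] [-1.7987e+02  7.0000e-02 -8.7570e+01] F [-0.2  0.2 -0.5] M [ 0.09 -0.03 -0.05] open 0.0399
t 4.0 shift [0.0002 0.0008 0.0561] turn [-0.13  0.07  0.03] | at [ 0.5291 -0.0104  0.1211] [-1.7987e+02  7.0000e-02 -8.7570e+01] F [-0.2  0.2 -0.5] M [ 0.09 -0.03 -0.05] open 0.0399
```

View pics/w2.png

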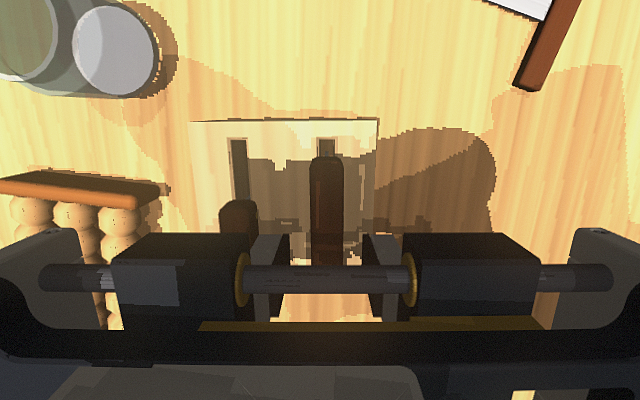

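Request:
jog_arm(targets="0 0.0008 0.015 0 0 0 -0.09;0 0.0008 0.03 0 0 0 -0.09;0 0.0008 0.045 0 0 0 -0.09;0 0.0008 0.056 0 0 0 -0.09;0 0.0008 0.056 0 0 0 -0.09;0 0.0008 0.056 0 0 0 -1;0 0.0008 0.056 0 0 0 -1;0 0.0008 0.056 0 0 0 -1")

```text
clock: 5.0
tool_pos: [0.5288, -0.0103, 0.0656]
orientation: [-179.8, 0.1, -87.6]
force: [0.0, 0.8, 0.3]
opening: 0.0219
```

```bash
python3 -c "
from h import *
goto([.5285,-.0106,.2],-87.6)"
```

```text
t 5.0 shift [ 1.000e-04 -1.000e-04 -1.344e-01] turn [-0.19  0.09  0.03] | at [ 0.5288 -0.0103  0.0656] [-1.7981e+02  9.0000e-02 -8.7570e+01] F [0.  0.8 0.3] M [0.16 0.09 0.07] open 0.0219
```

Request:
jog_arm(targets="0 0 -0.005 0 0 0 -1;0 0 -0.02 0 0 0 -1;0 0 -0.04 0 0 0 -1;0 0 -0.06 0 0 0 -1;0 0 -0.085 0 0 0 -1;0 0 -0.11 0 0 0 -1;0 0 -0.134 0 0 0 -1;0 0 -0.134 0 0 0 -1")

```text
clock: 6.0
tool_pos: [0.5295, -0.0103, 0.2024]
orientation: [-179.5, 0.2, -87.6]
force: [0.5, -1.3, -1.7]
opening: 0.0219
```

Run:
```python
from h import *
for n in('scene','side','wrist'):
    p=snapshot(n); save(p,n+'1.png'); np.save(n+'1.npy',p,allow_pickle=True)
b=np.array([.5098,-.268]); a=np.radians(15)
goto([b[0],b[1],.2],-75); goto([b[0]-.0,b[1]+.06,.22],-75)
```

```text
t 6.15 shift [ 0.2564  0.0287 -0.0014] turn [ -0.15   0.08 -12.59] | at [ 0.5277 -0.0106  0.1991] [-1.7986e+02  1.0000e-01 -8.7590e+01] F [-0.2 -0.7 -3. ] M [0.06 0.01 0.  ] open 0.022
t 6.15 shift [ 0.1964  0.0261 -0.0213] turn [ -0.15   0.08 -12.59] | at [ 0.5277 -0.0106  0.1991] [-1.7986e+02  1.0000e-01 -8.7590e+01] F [-0.2 -0.7 -3. ] M [0.06 0.01 0.  ] open 0.022
```

View pics/scene1.png

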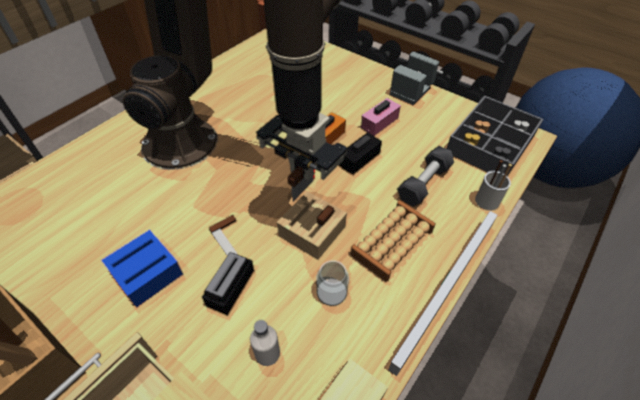

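View pics/wrist1.png

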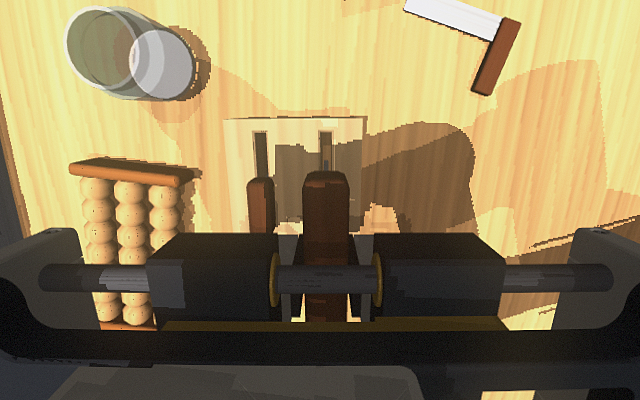

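Run:
```python
from h import *
p=np.load('scene1.npy',allow_pickle=True).item(); s=np.load('side0.npy',allow_pickle=True).item()
print(pt(p,(263,343)),pt(p,(262,328)),pt(s,(309,122)))
goto([.492,-.2,.2],-75)
```

```text
[ 0.70256317 -0.34523956  0.10784806] [ 0.69537529 -0.33414117  0.14917855] [ 0.67580417 -0.30511716  0.0787623 ]
t 6.15 shift [ 0.1877  0.0436 -0.0013] turn [ -0.15   0.08 -12.59] | at [ 0.5277 -0.0106  0.1991] [-1.7986e+02  1.0000e-01 -8.7590e+01] F [-0.2 -0.7 -3. ] M [0.06 0.01 0.  ] open 0.022
```

Request:
jog_arm(targets="0.047 0.011 0 0 0 -3 -1;0.094 0.022 0 0 0 -6.5 -1;0.14 0.033 0 0 0 -10 -1;0.188 0.044 0 0 0 -12.6 -1;0.188 0.044 0 0 0 -12.6 -1;0.188 0.044 0 0 0 -12.6 -1;0.188 0.044 0 0 0 -12.6 -1;0.188 0.044 0 0 0 -12.6 -1")

```text
clock: 7.15
tool_pos: [0.4919, -0.1994, 0.1986]
orientation: [-179.8, 0.1, -74.9]
force: [-0.5, -0.3, -2.0]
opening: 0.0216
```

```bash
python3 w.py w3 .51 -.268 .065 .078;python3 -c "
from h import *
p=np.load('w3.npy',allow_pickle=True).item()
P,uv=pts(p)
k=(np.linalg.norm(P[:,:2]-[.51,-.268],axis=1)<.1)&(P[:,2]>.04)&(P[:,2]<.078);print('body',rect(P[k]))
for n in ['box_slot','box']:
  r=models.spot_point(n,p); print(n,[(d['conf'],d['uv'],onplane(p,[d['uv']],.07 if n!='box' else 0)) for d in r])
"
```

```text
(array([ 509. , -267.9]), array([ 49.3, 113.2]), 14.8, 5683) z 0.0686 uv [328. 108.]
bench -0.001186095512962134
t 7.2 shift [ 0.0709  0.0004 -0.0014] turn [-0.15  0.09 12.09] | at [ 0.4919 -0.1995  0.1987] [-1.7984e+02  7.0000e-02 -7.4910e+01] F [-0.7 -0.  -2.4] M [ 0.08 -0.01  0.03] open 0.0216
body (array([ 508.6, -268.2]), array([ 62.5, 131.2]), 15.0, 7697)
box_slot [(0.75, [327.2, 116.3], array([[ 0.50900955, -0.26745935,  0.07      ]])), (0.46, [325.1, 216.1], array([[ 0.4864702 , -0.17624999,  0.07      ]]))]
box [(0.84, [326.0, 114.8], array([[ 0.51022108, -0.26780645,  0.        ]]))]
```

View pics/w3.png

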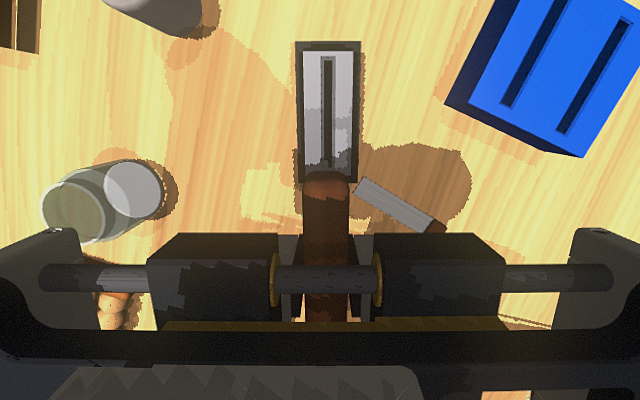

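```bash
python3 -c "
from h import *
goto([.509,-.268,.145],-75)"
```

```text
t 7.3 shift [0.0705 0.0013 0.0537] turn [-0.17  0.07  0.07] | at [ 0.4918 -0.1997  0.1987] [-1.7983e+02  7.0000e-02 -7.4930e+01] F [-0.1  0.5 -1. ] M [ 0.1  -0.   -0.03] open 0.0219
```

Request:
jog_arm(targets="0.02 0.0004 0 0 0 0 -1;0.045 0.0008 0 0 0 0 -1;0.07 0.0013 0.01 0 0 0 -1;0.0705 0.0013 0.025 0 0 0 -1;0.0705 0.0013 0.04 0 0 0 -1;0.0705 0.0013 0.053 0 0 0 -1;0.0705 0.0013 0.053 0 0 0 -1;0.0705 0.0013 0.053 0 0 0 -1")

```text
clock: 8.3
tool_pos: [0.5094, -0.2678, 0.1461]
orientation: [-179.8, 0.0, -74.9]
force: [0.3, -0.2, -2.5]
opening: 0.0219
```

Run:
```python
from h import *
ims=[]
for n,(r0,r1,c0,c1) in dict(scene=(200,320,160,300),side=(80,200,290,430)).items():
    p=snapshot(n); ims.append(cv2.resize(p['img'][r0:r1,c0:c1],None,fx=2.8,fy=2.8,interpolation=cv2.INTER_CUBIC))
    np.save(n+'2.npy',p,allow_pickle=True)
cv2.imwrite('pics/c3.png',np.hstack(ims)[:,:,::-1])
goto([.509,-.268,.0736],-75)
```

```text
t 8.4 shift [-0.0001  0.0008  0.0728] turn [-0.23  0.03  0.09] | at [ 0.5095 -0.268   0.1464] [-1.7977e+02  3.0000e-02 -7.4910e+01] F [ 0.3 -0.2 -1.8] M [ 0.03  0.01 -0.01] open 0.0225
```

View pics/c3.png

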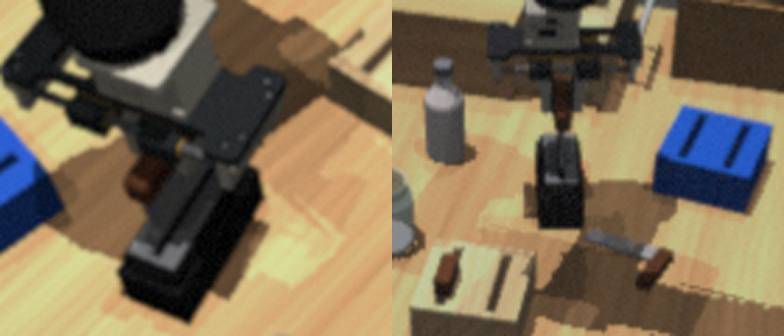

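The blade hangs over the slot line (side half, at about (562,135)). Descending into the mouth.

Request:
jog_arm(targets="0 0.0006 0.006 0.2 0 0 -1;0 0.0006 0.011 0.2 0 0 -1;0 0.0006 0.015 0.2 0 0 -1;0 0.0006 0.019 0.2 0 0 -1;0 0.0006 0.023 0.2 0 0 -1;0 0.0006 0.027 0.2 0 0 -1;0 0.0006 0.03 0.2 0 0 -1;0 0.0006 0.03 0.2 0 0 -1")

```text
clock: 9.4
tool_pos: [0.509, -0.268, 0.1161]
orientation: [-179.6, 0.0, -74.9]
force: [-0.2, 0.1, -1.4]
opening: 0.022
```

Run:
```python
from h import *
goto([.509,-.268,.0736],-75)
```

```text
t 9.4 shift [0.     0.0002 0.0425] turn [-0.4   0.04  0.09] | at [ 0.509  -0.268   0.1161] [-1.796e+02  4.000e-02 -7.491e+01] F [-0.2  0.1 -1.4] M [0.07 0.01 0.02] open 0.022
```

Request:
jog_arm(targets="0 0 0.008 -0.4 0 0 -1;0 0 0.016 -0.4 0 0 -1;0 0 0.024 -0.4 0 0 -1;0 0 0.031 -0.4 0 0 -1;0 0 0.037 -0.4 0 0 -1;0 0 0.041 -0.4 0 0 -1;0 0 0.0425 -0.4 0 0 -1;0 0 0.0425 -0.4 0 0 -1")

```text
clock: 10.4
tool_pos: [0.5094, -0.268, 0.0738]
orientation: [-180.0, 0.0, -74.9]
force: [0.8, -0.1, -1.4]
opening: 0.0218
```

Run:
```python
from h import *
goto([.509,-.268,.0736],-75)
```

```text
t 10.4 shift [-0.0001  0.0003  0.0002] turn [-0.02  0.03  0.1 ] | at [ 0.5094 -0.268   0.0738] [-1.7998e+02  3.0000e-02 -7.4900e+01] F [ 0.8 -0.1 -1.4] M [ 0.1  -0.03 -0.03] open 0.0218
```

Request:
jog_arm(targets="0 0 0.001 0 0 0 -1;0 0 0.0015 0 0 0 -1;0 0 0.0015 0 0 0 -1;0 0 0.0015 0 0 0 -1;0 0 0.0015 0 0 0 0.1;0 0 0.001 0 0 0 0.1;0 0 0 0 0 0 0.1;0 0 -0.02 0 0 0 0.1")

```text
clock: 11.4
tool_pos: [0.5083, -0.2677, 0.0926]
orientation: [179.9, 0.1, -74.9]
force: [0.5, 0.9, 0.1]
opening: 0.0478
```

Request:
jog_arm(targets="0 0 -0.02 0 0 0 0.1;0 0 -0.05 0 0 0 0.1;0 0 -0.08 0 0 0 0.1;-0.05 0 -0.11 0 0 0 0.1;-0.08 0 -0.11 0 0 0 0.1;-0.08 0 -0.11 0 0 0 0.1;-0.08 0 -0.11 0 0 0 0.1;-0.08 0 -0.11 0 0 0 0.1")

```text
clock: 12.4
tool_pos: [0.4879, -0.1912, 0.2024]
orientation: [179.8, 0.1, -75.0]
force: [-0.0, 0.4, 0.7]
opening: 0.0481
```

```bash
python3 w.py w4 .509 -.268 .085 .11; python3 -c "
from h import *
p=np.load('w4.npy',allow_pickle=True).item();P,uv=pts(p)
k=(np.linalg.norm(P[:,:2]-[.51,-.268],axis=1)<.1)&(P[:,2]>.062)&(P[:,2]<.076);print('neck',rect(P[k]))
goto([.506,.292,.2],-95.5)"
```

```text
(array([ 509.4, -267.2]), array([21.9, 90.8]), 15.5, 3027) z 0.0964 uv [324. 102.]
bench -0.0011948826511098713
t 12.45 shift [ 0.0796 -0.0005  0.0022] turn [ 0.19  0.11 12.03] | at [ 0.4878 -0.1912  0.2023] [ 1.7982e+02  1.3000e-01 -7.4970e+01] F [-0.1 -0.1 -0.2] M [ 0.05 -0.04  0.03] open 0.0483
neck (array([ 508.8, -268.1]), array([ 51.4, 116.7]), 15.0, 4279)
t 12.45 shift [-0.462  -0.1429  0.0029] turn [ 0.2   0.09 20.53] | at [ 0.4878 -0.1912  0.2023] [ 1.7982e+02  1.3000e-01 -7.4970e+01] F [-0.1 -0.1 -0.2] M [ 0.05 -0.04  0.03] open 0.0483
```

View pics/w4.png

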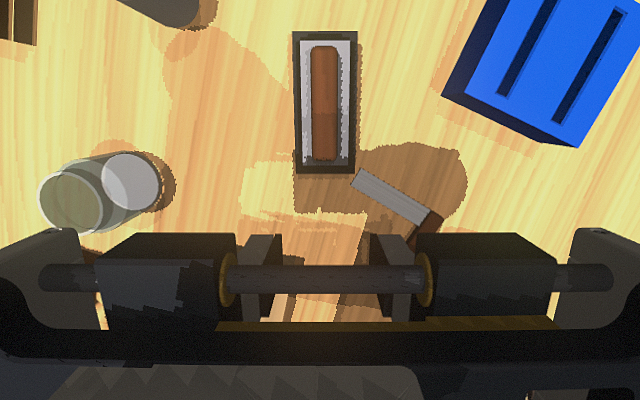

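The scraper is home: its handle top is at the expected height and centred on the neck, at (324,102). Now to the black lid.

Request:
jog_arm(targets="-0.5 -0.15 0 0 0 20.5 0.1;-0.5 -0.15 0 0 0 20.5 0.1;-0.5 -0.15 0 0 0 20.5 0.1;-0.5 -0.15 0 0 0 20.5 0.1;-0.5 -0.15 0 0 0 20.5 0.1;-0.5 -0.15 0 0 0 20.5 0.1;-0.5 -0.15 0 0 0 20.5 0.1;-0.5 -0.15 0 0 0 20.5 0.1")

```text
clock: 13.45
tool_pos: [0.5023, 0.2943, 0.2026]
orientation: [179.8, 0.0, -95.5]
force: [0.7, -0.4, 0.0]
opening: 0.0484
```

```bash
python3 -c "
from h import *
goto([.51,.332,.2],-95.8)"
```

```text
t 13.45 shift [-0.0383 -0.0041  0.0026] turn [0.22 0.03 0.3 ] | at [0.5023 0.2943 0.2026] [ 1.7978e+02  3.0000e-02 -9.5500e+01] F [ 0.7 -0.4  0. ] M [ 0.1  -0.24  0.02] open 0.0484
```

Request:
jog_arm(targets="-0.02 -0.004 0.002 0.2 0 0.3 0.1;-0.04 -0.004 0.002 0.2 0 0.3 0.1;-0.04 -0.004 0.002 0.2 0 0.3 0.1;-0.04 -0.004 0.002 0.2 0 0.3 0.1;-0.04 -0.004 0.002 0.2 0 0.3 0.1;-0.04 -0.004 0.002 0.2 0 0.3 0.1;-0.04 -0.004 0.002 0.2 0 0.3 0.1;-0.04 -0.004 0.002 0.2 0 0.3 0.1")

```text
clock: 14.45
tool_pos: [0.5101, 0.3335, 0.2008]
orientation: [180.0, 0.0, -95.8]
force: [-0.7, -0.4, -0.3]
opening: 0.0481
```

```bash
python3 w.py w5 .506 .292 .068 .085 .07; python3 -c "
from h import *
p=np.load('w5.npy',allow_pickle=True).item();P,uv=pts(p)
k=(np.linalg.norm(P[:,:2]-[.506,.292],axis=1)<.08)&(P[:,2]>.048)&(P[:,2]<.06);print('top',rect(P[k]),np.median(P[k][:,2]))
for n in ['lid_rib']:
  r=models.spot_point(n,p); print(n,[(d['conf'],d['uv'],onplane(p,[d['uv']],.077)) for d in r])
"
```

```text
(array([504.1, 294.9]), array([19.7, 63. ]), -6.2, 1521) z 0.0755 uv [328. 150.]
bench -0.0011722766103780286
t 14.5 shift [ 0.0418 -0.0002  0.0007] turn [ 0.01  0.04 -8.8 ] | at [0.5101 0.3336 0.2007] [ 1.7998e+02  3.0000e-02 -9.5800e+01] F [-1.2  0.5  0.3] M [ 0.07 -0.07  0.04] open 0.0484
top (array([504.2, 294.7]), array([ 60.4, 130.5]), -5.9, 6757) 0.053772258768464
lid_rib [(0.92, [386.9, 317.8], array([[0.45910223, 0.47580121, 0.077     ]])), (0.86, [326.0, 149.2], array([[0.50546143, 0.29224196, 0.077     ]])), (0.67, [482.0, 152.2], array([[0.36439759, 0.30911245, 0.077     ]]))]
```

View pics/w5.png

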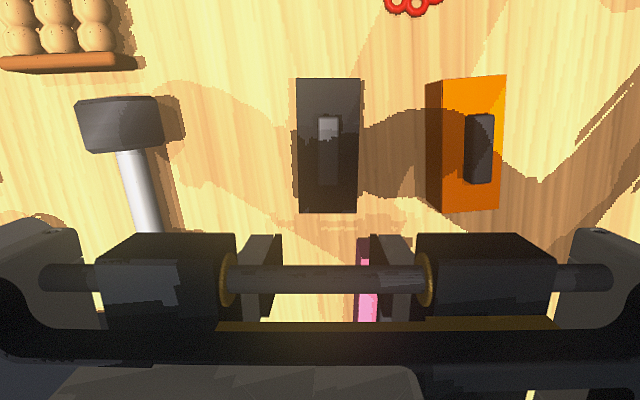

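The black lid is at (328,148); the orange one at (475,145) is the decoy.

```bash
python3 -c "
from h import *
goto([.5042,.2948,.057],-96)"
```

```text
t 14.55 shift [0.0393 0.0019 0.1437] turn [0.02 0.03 0.2 ] | at [0.5101 0.3336 0.2007] [ 1.7998e+02  3.0000e-02 -9.5800e+01] F [ 0.1 -0.   0.2] M [ 0.06 -0.11 -0.01] open 0.0481
```

Request:
jog_arm(targets="0.02 0.001 0.02 0 0 0.2 0.1;0.039 0.0018 0.045 0 0 0.2 0.1;0.039 0.0018 0.07 0 0 0.2 0.1;0.039 0.0018 0.09 0 0 0.2 0.1;0.039 0.0018 0.108 0 0 0.2 0.1;0.039 0.0018 0.12 0 0 0.2 0.1;0.039 0.0018 0.13 0 0 0.2 0.1;0.039 0.0018 0.13 0 0 0.2 0.1")

```text
clock: 15.55
tool_pos: [0.5041, 0.2949, 0.0701]
orientation: [179.9, -0.0, -96.0]
force: [-0.3, -0.3, 0.7]
opening: 0.0487
```

```bash
python3 -c "
from h import *
p=snapshot('wrist');save(p,'w6.png')
goto([.5042,.2948,.057],-96)"
```

```text
t 15.6 shift [0.0004 0.0001 0.0137] turn [0.02 0.02 0.01] | at [0.5044 0.2952 0.0707] [ 1.7998e+02  2.0000e-02 -9.5990e+01] F [0.4 0.4 0.6] M [ 0.14 -0.07  0.02] open 0.0484
```

View pics/w6.png

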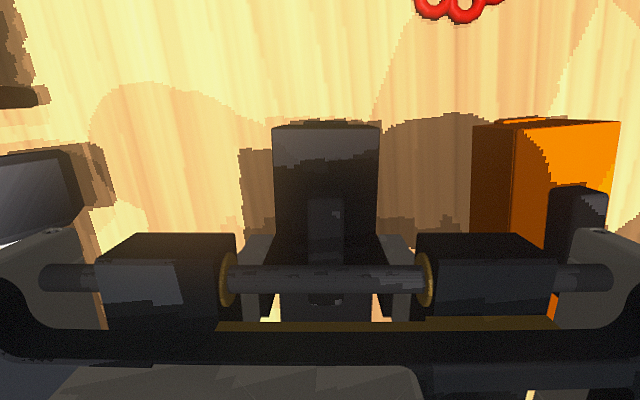

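The rib (326,240) lies centred between the fingers. Lower and grip.

Request:
jog_arm(targets="0 0 0.004 0 0 0 0.1;0 0 0.008 0 0 0 0.1;0 0 0.012 0 0 0 0.1;0 0 0.0135 0 0 0 0.1;0 0 0.0135 0 0 0 0.1;0 0 0.0135 0 0 0 -1;0 0 0.0135 0 0 0 -1;0 0 0.0135 0 0 0 -1")

```text
clock: 16.6
tool_pos: [0.5044, 0.2952, 0.0573]
orientation: [180.0, 0.0, -96.0]
force: [0.8, -0.2, -0.4]
opening: 0.0238
```

Request:
jog_arm(targets="0 0 0 0 0 0 -1;0 0 -0.005 0 0 0 -1;0 0 -0.02 0 0 0 -1;0 0 -0.045 0 0 0 -1;0 0 -0.075 0 0 0 -1;0 0 -0.105 0 0 0 -1;0 0 -0.13 0 0 0 -1;0 0 -0.13 0 0 0 -1")

```text
clock: 17.6
tool_pos: [0.5055, 0.296, 0.1908]
orientation: [-179.8, 0.3, -96.0]
force: [-0.3, -0.5, -1.5]
opening: 0.0197
```

```bash
python3 -c "
from h import *
p=snapshot('wrist');save(p,'w7.png');np.save('w7.npy',p)
P,uv=pts(p)
t,R,o=pose(); q=R.inv().apply(P-t); k=(abs(q[:,0])<.09)&(abs(q[:,1])<.05)&(q[:,2]>-.005)&(q[:,2]<.01)
print('lid in tool',rect(q[k]),np.median(q[k][:,2]),q[k].max(0))
goto([.482,-.17,.185],-75)"
```

```text
lid in tool (array([ 7.5, -0.9]), array([ 60.3, 115.7]), -90.0, 10765) 0.001787132524085647 [0.06533916 0.02926547 0.00867432]
t 17.65 shift [ 0.4654 -0.026   0.0027] turn [ -0.11   0.15 -20.99] | at [0.5047 0.2955 0.189 ] [-1.7992e+02  1.6000e-01 -9.5990e+01] F [ 0.5  0.  -1.5] M [ 0.09 -0.04  0.02] open 0.0195
```

View pics/w7.png

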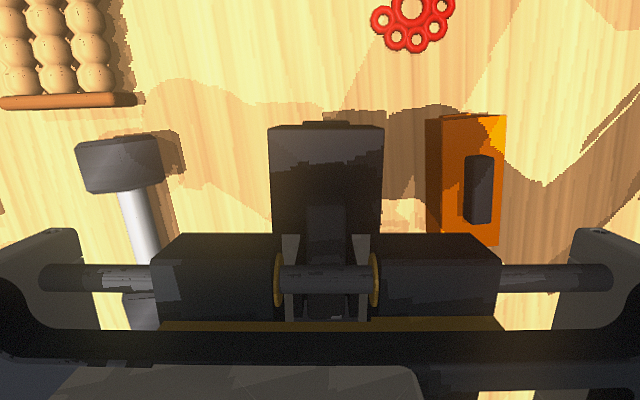

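Request:
jog_arm(targets="0.03 -0.0015 -0.01 0 0 -2 -1;0.08 -0.004 -0.015 0 0 -4 -1;0.135 -0.007 -0.015 0 0 -7 -1;0.19 -0.0105 -0.015 0 0 -10 -1;0.245 -0.0135 -0.015 0 0 -13 -1;0.3 -0.0165 -0.015 0 0 -16 -1;0.34 -0.019 -0.015 0 0 -19 -1;0.36 -0.02 -0.015 0 0 -21 -1")

```text
clock: 18.65
tool_pos: [0.4859, -0.0666, 0.2024]
orientation: [-179.9, 0.1, -75.0]
force: [-0.9, 1.1, -0.5]
opening: 0.0197
```

```bash
python3 -c "
from h import *
goto([.5084,-.2682,.2],-75)"
```

```text
t 18.65 shift [0.2006 0.0304 0.0019] turn [-0.05  0.14 -0.02] | at [ 0.4859 -0.0666  0.2024] [-1.7995e+02  1.4000e-01 -7.5020e+01] F [-0.9  1.1 -0.5] M [ 0.13 -0.05  0.04] open 0.0197
```

Request:
jog_arm(targets="0.03 0.01 0 0 0 0 -1;0.06 0.02 0 0 0 0 -1;0.08 0.03 0 0 0 0 -1;0.08 0.03 0 0 0 0 -1;0.08 0.03 0 0 0 0 -1;0.08 0.03 0 0 0 0 -1;0.08 0.03 0 0 0 0 -1;0.08 0.03 0 0 0 0 -1")

```text
clock: 19.65
tool_pos: [0.4777, -0.1513, 0.2023]
orientation: [-179.9, 0.1, -75.0]
force: [0.4, -0.3, 0.1]
opening: 0.02
```

```bash
python3 -c "
from h import *
p=snapshot('wrist');save(p,'w8.png')
P,uv=pts(p); t,R,o=pose(); q=R.inv().apply(P-t)
k=(abs(q[:,0])<.09)&(abs(q[:,1])<.05)&(q[:,2]>-.005)&(q[:,2]<.01)
print('lid in tool',rect(q[k]),q[k].max(0))
for a,b in((.085,.11),(.062,.076),(.04,.054)):
  k=(np.linalg.norm(P[:,:2]-[.509,-.268],axis=1)<.09)&(P[:,2]>a)&(P[:,2]<b)
  print(rect(P[k]),'tool',rect(q[k]))
goto([.5084,-.2682,.2],-75)"
```

```text
lid in tool (array([ 8.3, -0.1]), array([ 60.3, 115.1]), 89.9, 10758) [0.06582415 0.03005346 0.00993098]
(array([ 508. , -262.7]), array([22.2, 83.4]), 15.3, 3113) tool (array([115.6,  -0.3]), array([22.2, 83.4]), 89.7, 3113)
(array([ 507.1, -261.9]), array([ 51.5, 103.2]), 15.0, 3891) tool (array([114.7,   0.4]), array([ 51.5, 103.2]), -90.0, 3891)
(array([ 507.4, -263.8]), array([ 62.5, 108. ]), 14.9, 913) tool (array([116.7,   0.6]), array([ 62.5, 108. ]), -89.9, 913)
t 19.7 shift [0.1208 0.0006 0.002 ] turn [-0.06  0.14  0.  ] | at [ 0.4777 -0.1514  0.2023] [-1.7994e+02  1.4000e-01 -7.5000e+01] F [ 0.4  0.2 -0.9] M [ 0.03 -0.06  0.03] open 0.02
```

View pics/w8.png

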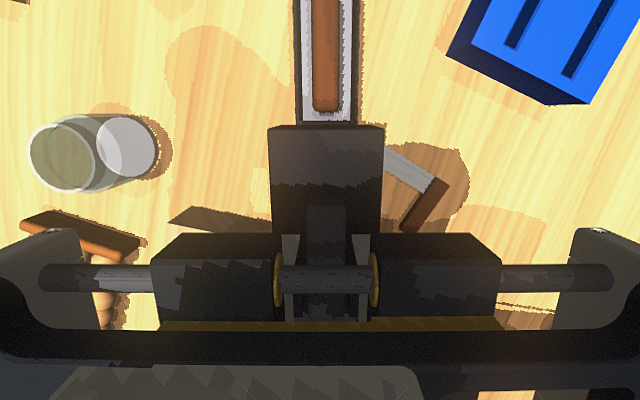

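Request:
jog_arm(targets="0.04 0.0006 0 0 0 0 -1;0.085 0.0006 0 0 0 0 -1;0.1205 0.0006 0 0 0 0 -1;0.1205 0.0006 0.01 0 0 0 -1;0.1205 0.0006 0.03 0 0 0 -1;0.1205 0.0006 0.05 0 0 0 -1;0.1205 0.0006 0.065 0 0 0 -1;0.1205 0.0006 0.065 0 0 0 -1")

```text
clock: 20.7
tool_pos: [0.5076, -0.2671, 0.1358]
orientation: [179.9, 0.2, -75.0]
force: [-1.3, 0.7, -1.2]
opening: 0.0199
```

Run:
```python
from h import *
ims=[]
for n,(r0,r1,c0,c1) in dict(scene=(200,320,160,300),side=(80,200,290,430)).items():
    p=snapshot(n); ims.append(cv2.resize(p['img'][r0:r1,c0:c1],None,fx=2.8,fy=2.8,interpolation=cv2.INTER_CUBIC))
cv2.imwrite('pics/c4.png',np.hstack(ims)[:,:,::-1])
goto([.5084,-.2682,.1173],-75)
```

```text
t 20.8 shift [0.0005 0.0005 0.0201] turn [-0.08  0.11  0.04] | at [ 0.5087 -0.2676  0.1375] [-1.7992e+02  1.1000e-01 -7.4960e+01] F [ 0.3 -0.2 -0.7] M [ 0.04 -0.06 -0.02] open 0.0201
```

View pics/c4.png

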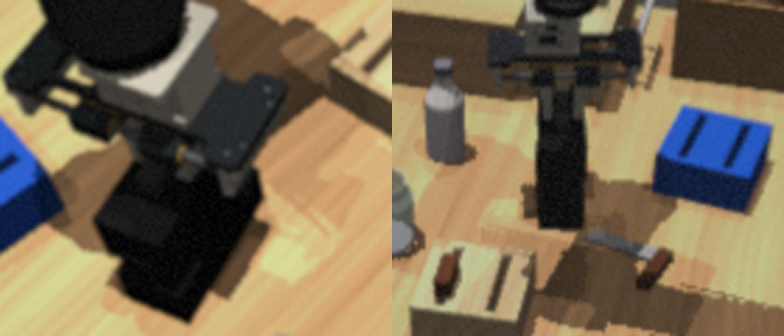

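Lid hovers square above the box in both views. Lower it gently onto the catches.

Request:
jog_arm(targets="0.0005 0.0005 0.004 0 0 0 -1;0.0005 0.0005 0.007 0 0 0 -1;0.0005 0.0005 0.01 0 0 0 -1;0.0005 0.0005 0.012 0 0 0 -1;0.0005 0.0005 0.014 0 0 0 -1;0.0005 0.0005 0.016 0 0 0 -1;0.0005 0.0005 0.0175 0 0 0 -1;0.0005 0.0005 0.0175 0 0 0 -1")

```text
clock: 21.8
tool_pos: [0.5083, -0.2682, 0.1198]
orientation: [-179.9, 0.1, -75.0]
force: [-0.4, -1.1, -0.0]
opening: 0.0199
```

```bash
python3 -c "
from h import *
goto([.5084,-.2682,.1073],-75)"
```

```text
t 21.8 shift [ 0.0001 -0.0001  0.0125] turn [-0.06  0.12  0.03] | at [ 0.5083 -0.2682  0.1198] [-1.7994e+02  1.2000e-01 -7.4970e+01] F [-0.4 -1.1 -0. ] M [ 0.03 -0.    0.04] open 0.0199
```

Engaged on the neck with no side force. Press on.

Request:
jog_arm(targets="0 0 0.002 0 0 0 -1;0 0 0.003 0 0 0 -1;0 0 0.004 0 0 0 -1;0 0 0.005 0 0 0 -1;0 0 0.006 0 0 0 -1;0 0 0.007 0 0 0 -1;0 0 0.007 0 0 0 -1;0 0 0.007 0 0 0 -1")

```text
clock: 22.8
tool_pos: [0.5092, -0.2686, 0.1143]
orientation: [-179.8, 0.0, -74.9]
force: [-1.3, 1.2, 8.0]
opening: 0.02
```

```bash
python3 -c "
from h import *
goto([.5084,-.2682,.1073],-75)"
```

```text
t 22.8 shift [-0.0006  0.0007  0.007 ] turn [-0.17  0.03  0.07] | at [ 0.5092 -0.2686  0.1143] [-1.7983e+02  3.0000e-02 -7.4930e+01] F [-1.3  1.2  8. ] M [0.39 0.55 0.01] open 0.02
```

Request:
jog_arm(targets="0 0 0.002 0 0 0 -1;0 0 0.003 0 0 0 -1;0 0 0.004 0 0 0 -1;0 0 0.005 0 0 0 -1;0 0 0.006 0 0 0 -1;0 0 0.007 0 0 0 -1;0 0 0.008 0 0 0 -1;0 0 0.008 0 0 0 -1")

```text
clock: 23.8
tool_pos: [0.5099, -0.2682, 0.1071]
orientation: [-179.8, 0.0, -74.9]
force: [-1.1, 4.9, 10.0]
opening: 0.0195
```

```bash
python3 -c "
from h import *
goto([.5084,-.2682,.1073],-75)"
```

```text
t 23.8 shift [-0.0003  0.0014 -0.0002] turn [-0.24  0.01  0.11] | at [ 0.5099 -0.2682  0.1071] [-1.7976e+02  1.0000e-02 -7.4890e+01] F [-1.1  4.9 10. ] M [1.6  0.47 0.  ] open 0.0195
```

```bash
cat > chk.py <<'E'
from h import *
import sys
n0=sys.argv[1]
p=snapshot('wrist');save(p,n0+'w.png')
P,uv=pts(p); t,R,o=pose(); q=R.inv().apply(P-t)
k=(q[:,0]>.012)&(q[:,0]<.062)&(abs(q[:,1])<.028)&(abs(q[:,1])>.012)&(abs(q[:,2])<.012)
A=np.c_[P[k][:,:2]-[.5085,-.268],np.ones(k.sum())]; s=np.linalg.lstsq(A,P[k][:,2],rcond=None)[0]
ax=np.array([-.259,.966]); bx=np.array([.966,.259])
print('lid top z at centre',s[2].round(4),'slope along/across mm per 132/60',(s[:2]@ax*132).round(2),(s[:2]@bx*60).round(2), 'rel tool',np.median(q[k][:,2]))
ims=[]
for n,(r0,r1,c0,c1) in dict(scene=(200,320,160,300),side=(80,200,290,430)).items():
    a=snapshot(n); ims.append(cv2.resize(a['img'][r0:r1,c0:c1],None,fx=2.8,fy=2.8,interpolation=cv2.INTER_CUBIC))
    P,uv=pts(a); k=(np.linalg.norm(P[:,:2]-[.509,-.268],axis=1)<.09)&(P[:,2]>.09)&(P[:,2]<.115)
    print(n,rect(P[k]),np.median(P[k][:,2]))
    d=(P[k][:,:2]-[.5085,-.268])@ax
    for lo,hi in((-.07,-.03),(.03,.07)):
        m=(d>lo)&(d<hi); print('   end',lo,m.sum(),np.median(P[k][m][:,2]).round(4) if m.any() else None)
cv2.imwrite('pics/'+n0+'c.png',np.clip(np.hstack(ims)[:,:,::-1].astype(float)*1.6,0,255).astype(np.uint8))
goto([.5084,-.2682,.1073],-75)
E
python3 chk.py k1
```

```text
lid top z at centre 0.104 slope along/across mm per 132/60 0.54 0.04 rel tool 0.0032569670135988165
scene (array([ 517.8, -290.9]), array([60.8, 85.6]), 14.8, 688) 0.10374240295849427
   end -0.07 498 0.1039
   end 0.03 0 None
side (array([ 508. , -266.3]), array([ 59.9, 140.7]), 14.9, 238) 0.10574607140541911
   end -0.07 10 0.1055
   end 0.03 153 0.1053
t 23.95 shift [-0.0003  0.0014 -0.0002] turn [-0.24  0.01  0.1 ] | at [ 0.5099 -0.2682  0.1071] [-1.7976e+02  1.0000e-02 -7.4900e+01] F [-1.2  4.5  8.5] M [1.62 0.43 0.01] open 0.0198
```

View pics/k1c.png

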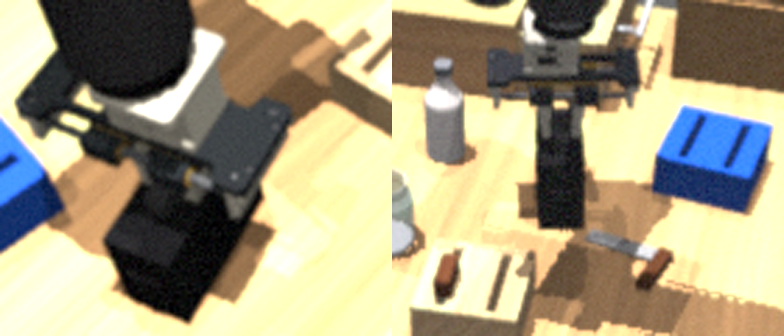

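View pics/k1w.png

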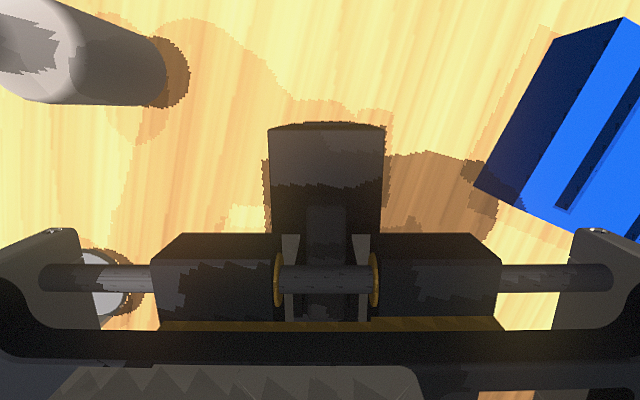

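Lid top is at home height within the known −1.3 mm bias. Now press firmly.

Request:
jog_arm(targets="-0.0004 0.0005 0.001 0 0 0 -1;-0.0004 0.0005 0.0015 0 0 0 -1;-0.0004 0.0005 0.002 0 0 0 -1;-0.0004 0.0005 0.0025 0 0 0 -1;-0.0004 0.0005 0.0025 0 0 0 -1;-0.0004 0.0005 0.0025 0 0 0 -1;-0.0004 0.0005 0.0025 0 0 0 -1;-0.0004 0.0005 0.0025 0 0 0 -1")

```text
clock: 24.95
tool_pos: [0.5099, -0.268, 0.1069]
orientation: [-179.7, -0.1, -74.8]
force: [-5.3, 4.8, 21.1]
opening: 0.02
```

```bash
python3 chk.py k2
```

```text
lid top z at centre 0.1039 slope along/across mm per 132/60 0.41 -0.04 rel tool 0.003164294688927821
scene (array([ 517. , -289.7]), array([60.9, 88.9]), 15.4, 682) 0.10375156084285428
   end -0.07 493 0.1039
   end 0.03 0 None
side (array([ 507.5, -264.1]), array([ 60. , 141.8]), 14.8, 242) 0.10516143109475831
   end -0.07 11 0.1055
   end 0.03 147 0.1047
t 25.1 shift [-0.0002  0.0015 -0.0004] turn [-0.32 -0.07  0.16] | at [ 0.5099 -0.268   0.1069] [-1.7968e+02 -7.0000e-02 -7.4840e+01] F [-5.8  5.4 20.7] M [ 1.7   2.05 -0.04] open 0.0199
```

Request:
jog_arm(targets="0 0 0.0025 0 0 0 -1;0 0 0.003 0 0 0 -1;0 0 0.003 0 0 0 -1;0 0 0.003 0 0 0 -1;0 0 0.003 0 0 0 -1;0 0 0.003 0 0 0 -1;0 0 0.003 0 0 0 -1;0 0 0.003 0 0 0 -1")

```text
clock: 26.1
tool_pos: [0.5099, -0.2681, 0.1068]
orientation: [-179.6, -0.1, -74.8]
force: [-9.4, 6.8, 28.5]
opening: 0.0197
```

```bash
python3 chk.py k3; python3 -c "
from h import *
p=snapshot('scene');save(p,'fin.png')
print(telemetry.get_obs()['force'])"
```

```text
lid top z at centre 0.1039 slope along/across mm per 132/60 0.29 -0.06 rel tool 0.0031872237383712104
scene (array([ 517.9, -290.5]), array([60.6, 86.9]), 15.3, 685) 0.10378743036470787
   end -0.07 494 0.1039
   end 0.03 0 None
side (array([ 508.4, -268.1]), array([ 60.3, 142.1]), 14.8, 243) 0.10552795587822492
   end -0.07 9 0.1059
   end 0.03 160 0.1047
t 26.25 shift [-0.0002  0.0015 -0.0005] turn [-0.36 -0.14  0.22] | at [ 0.5099 -0.268   0.1068] [-1.7964e+02 -1.4000e-01 -7.4780e+01] F [-9.   8.3 27. ] M [ 2.64  3.38 -0.07] open 0.0197
[-8.58208517  6.52521552 27.28613988]
```

View pics/k3c.png

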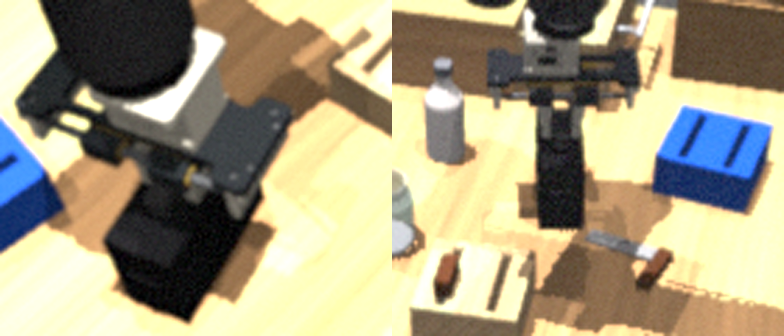

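View pics/fin.png

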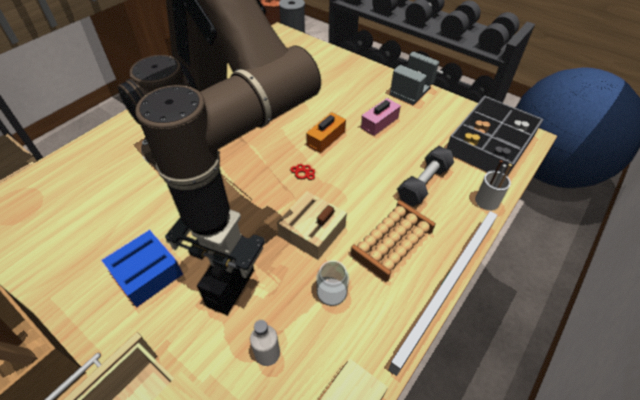

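The lid stands level on the shoulder with no gap, and the push stays at about 27 N. The bystanders are in place and the narrow scraper is in the rack (325,215). Handing in.

```bash
python3 -c "
from h import *
print(job.close_job()); o=telemetry.get_obs(); print(o['clock'],o['tool_pos'],o['force'])"
```

```text
the job is handed in; nothing more can be done
None
the job is handed in; nothing more can be done
```

I packed the wide scraper from the plywood rack into the black box. Its handle top read 96 mm, against an expected 98 mm (the wrist camera reads 1–2 mm low). I then put the black lid over it and pressed it home, and handed the job in at about 26 s with the gripper still holding and pushing down.

**Last checks**
- **Lid height:** the lid top read 103.9 mm in the wrist and scene views and about 105.5 mm in the side view. Home is 105 mm.
- **Tilt:** the wrist view showed 0.3 mm over the lid's length. The side view showed the +y end about 1 mm lower, but from only 9 points at the other end, so it is a weak reading.
- **Push:** about 27 N down at the end, with 7–9 N of sideways load. From 9 to 28 N the lid moved only about 0.3 mm, so it is standing on the shoulder.
- **Bystanders:** in the last scene picture the narrow scraper was still in the rack, and the other things looked where they started. I did not measure them again.

**Not confirmed:** I did not see the force drop at the click itself, because force was only read at the end of each move. That both ends clicked is inferred from the height, the level and the hard stop.

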